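Free a seized taper plug from a hose manifold

ROBOT

A 6-joint arm with a two-finger parallel gripper is mounted at the origin on the work surface. World frame = base frame: x ahead of the robot, y to its left, z up, the work surface at z = 0. Lengths are in m, angles in rad, forces in N, time in s.
With the tool pointing down it reaches from about 0.3 to 0.825 m from the base axis. Payload 5.4 kg.
Tool frame: the origin (TCP) lies between the finger pads; the fingertips stand 11 mm ahead of it and the grasp point (between the pads) lies 8 mm behind it; z points along the fingers, y is the direction in which the jaws open and shut (so a half turn about z gives the same grasp; the last joint's range is limited). The gripper opens to 92 mm and grips with 3 to 60 N. Pads are 20 mm wide; open, the fingers measure 128 mm over their backs; the gripper's body (75 mm by 189 mm) begins 69 mm behind the grasp point.
Start: joints at [1.096, 0.158, 1.597, -0, 1.386, -0.21], TCP at [0.15, 0.555, 0.226] pointing down, gripper open.
Joint ranges: [-2.91, 2.91], [-0.94, 2.29], [0.18, 2.7], [-1.29, 4.43], [0.17, 2.64], [-3, 3]. Speed limits (rad/s): [2.57, 2.57, 3.14, 3.14, 3.14, 3.14].

INTERFACE

Orientations are given as [roll, pitch, yaw] about the fixed x, y, z axes, in that order (R = Rz(yaw) Ry(pitch) Rx(roll)).
In Python, from cell import readout, viewer, manip gives the robot as it stands. The module is installed in compiled form; this text tells all that it offers.
- The arm moves only by the shell command python3 -m jog 'ROWS' [FORCE]. ROWS is JSON, one flat list of numbers, 7 for each row, row after row: the gripper command: -1 is shut, 1 is fully open, values between are in proportion, then the shift along the world's x, y, z normalised to -1 to 1, where 1 is 100 mm, then the turn, a rotation vector about the world's x, y, z normalised to -1 to 1, where 1 is pi/4 rad. A call has exactly 10 rows; each row is the pose to reach, as a shift and turn from the pose commanded when the call began; what a row does not reach only later rows make up. A row lasts 1/10 s, in which the tool goes at most 50 mm and 8.59 degrees, less where a joint would pass 70% of its speed; a pose out of reach is approached as far as the arm can. A call with a number of a shift or a turn outside -1 to 1 is refused whole. A call with a gripper value outside its range is refused whole. The fingers move at their own pace and stop on an object; FORCE is the grip in N (left out, the last holds). Time passes only in rows, so rows that repeat a pose let the fingers close, or fill a call up. It gives the time, the measured TCP pose, the force and the opening at its end, in the units of the state.
- readout.get_obs(): the state, without advancing time (a new reading comes with each control period).
- viewer.grab_frame(name): name is "scene" or "top" or "wrist"; returns the picture (384x512x3 uint8, red, green, blue); there is no depth.
- viewer.get_calibration(name): a dict with "K" (3x3 intrinsics, pixels), "xyz" and "attitude" of the camera in the world. Camera axes: x right, y down, z forward; pixel columns grow to the right and rows downward; lengths in m; the calibration is good to about 2 mm. A picture is of the moment at which its call begins: read the wrist's pose just before it. get_calibration takes no time and is no camera call; for the wrist camera it gives the pose at the moment of the call.
- manip.close_job(): hands the job in, once; it reports no verdict.
The state is a dict: "time_s": time; "q": joint angles; "joint_velocities": joint speeds; "effort": joint torques, N m; "tcp_pos": TCP position; "tcp_rot": TCP orientation; "contact_force": force on the tool from outside, world axes, zero at the start; "wrist_torque": the same for the moment, N m; "opening": finger opening in m.
Only numpy, scipy, OpenCV 4.12 (cv2) and the standard library are available. Lean on these libraries where they do the work, as an engineer would, in place of code of your own. Each camera call takes 0.05 s, during which the arm holds its last target.

TASK

The tilted outlet of the hose manifold is closed by a winged taper plug. Flip its keeper lever fully over, away from the plug, then twist the plug anticlockwise to break it free and draw it out of the outlet; how far to twist has to be found by feel. Stand the plug upright on its small end on the floor of the grey tray, let go of it, and do not drop it or disturb the other loose things.

Things in the scene. Friction and masses are not known exactly. Their poses are not given: they have to be found in the camera images.
- manifold: Fixed aluminium hose manifold, 230 x 210 mm, on a dark base plate; origin under its middle on the table, z up. Its top outlet leans 30 degrees from vertical towards the manifold's own -x: outward axis (-0.5, 0, 0.866) in this body's frame. 'Outlet frame' below: origin at point mouth, z the outward axis, y the manifold's y, x = (0.866, 0, 0.5) in the manifold's frame.
- mouth (a point): Centre of the mouth plane of the tilted outlet, at (-20, 0, 135) mm in the manifold's frame. The taper hole is about 59 mm wide here and 42 mm deep. The plug comes out only with its two lugs under the two notches of the collar; where these stand differs from start to start and is not reported: 0.45 to 1.25 rad anticlockwise from the seated lugs, good to about 0.2 rad either way.
- collar_top (a point): Centre of the top plane of the collar, on the outlet axis 17.5 mm out from the mouth. The collar is 106 mm across with two inward claws 8 mm thick, open to 72 mm across; between them two opposite notches about 50 degrees wide. Under the claws the plug's lugs are held after about 1.5 mm of lift. Twisted too far, the lugs are under the claws again. Nothing fixed but the keeper stands higher.
- keeper (a joint): Steel over-centre keeper lever. 0 = leaning 25 degrees over the plug, its fork astride the wing's end so the plug turns only a few degrees; grows as the lever is pushed towards the manifold's +y, away from the plug. Upright in the outlet frame at 0.44 rad; beyond that it falls on by its own weight to its stop at 1.31 rad. Starts at 0 to 0.12; moves under 1 to 2 N at the tip.
- keeper_hinge (a point): Middle of the keeper's hinge, at (0, 78, 0) mm in the outlet frame; the hinge line runs along the outlet's x.
- keeper_tip (a point): Middle of the knob at the keeper's free end, 122 mm from its hinge; knob 34 mm wide along the hinge, 26 mm along the lever and 20 mm thick, the lever below it 26 mm wide and 10 mm thick. Moves with the lever; in the outlet frame at joint 0: (0, 26, 111) mm, flipped: (0, 171, 78) mm. The space over the plug's wing on the knob's inner (-y) side is clear for a fingertip.
- seat (a joint): Turn of the driver at the bottom of the taper hole, which turns with the seated plug (with about 0.15 rad of play): 0 as driven home, grows as the plug is twisted anticlockwise seen from outside (right-handed about the outward axis), stop at 1.5 rad. It resists with about 0.3 N m, the bite of the taper, and stays where it is left when the plug is drawn.
- plug: Loose aluminium taper plug, 105 mm long, about 0.4 kg. Origin on its axis in the seating plane (underside of the flange), at point mouth when seated; z outwards along the axis; seated, its axes are parallel to the outlet frame. Flange 68 mm across, 8 mm thick, with two lugs 14 mm wide along +/-y reaching 43 mm from the axis. Friction and mass vary.
- plug_grip (a point): Middle of the plug's wing, 45 mm out from the plug's origin on its axis. The wing is a flat upright bar along the plug's y: 78 mm long (y), 14 mm thick (x), from 23 to 63 mm along z; below it a stem 26 mm across. Seated, its +y end points at the keeper. Once the keeper is flipped, the space beside and above the wing is free.
- plug_foot (a point): Centre of the plug's small end, 42 mm below the plug's origin on its axis. The taper, 57 to 49 mm across, ends in two flat feet (footprint 34 x 30 mm) on which the plug can stand upright.
- tray: Fixed open tray of grey painted steel, 210 (x) x 190 (y) x 30 mm high, walls and floor 4 mm; origin under its centre, so the floor inside is 4 mm up. A small coupling stands in its +x half; the -x half is empty.
- tray_coupling: Loose aluminium coupling, 62 mm across, 48 mm high, standing in the tray's +x half; origin under its centre. Leave it alone.
- adapter: Loose aluminium adapter, 66 mm across, 60 mm high, standing on the table; origin under its centre. Leave it alone.
- cap: Loose flat aluminium cap with a small bar on top, 96 x 68 mm, 34 mm high; origin under its centre. Leave it alone.
- spanner: Loose steel hook spanner, 200 mm long and 44 mm wide, lying on the table; origin under its middle. Leave it alone.
- wedge_block: Loose wooden block, 120 x 60 x 45 mm; origin under its centre. Leave it alone.
Not all that is in view belongs to the job. What is shaped like the plug but orange or purple is not meant.

How it is judged:
By the outcome, as a careful person would: the job done as asked, in the order asked, and still so for the second after the job is handed in, with the robot touching nothing.
It also fails if it takes over 72 s, if anything falls off the work surface, if the arm or the gripper's body presses on something with over 40 N, if the wrist force passes 120 N, or if a joint passes its speed limit or range.

## Working session

There is one attempt and no reset: what is moved stays moved. The work goes in short steps, Python scripts to look and compute and a shell command to move; the robot and the scene stay as the last step left them, time stands still between calls to the robot, and variables do not carry over. Pictures are saved under pics/ and viewed, and the job is handed in when it is done.

```bash
mkdir -p pics; ls; python3 - <<'E'
from cell import readout, viewer
import cv2
print(readout.get_obs())
for n in ["scene","top","wrist"]:
    c=viewer.get_calibration(n); print(n,c)
    im=viewer.grab_frame(n); cv2.imwrite(f"pics/{n}0.png",im[:,:,::-1])
E
```

```text
pics
{'time_s': 0.0, 'q': array([ 1.09591558e+00,  1.59042381e-01,  1.59820855e+00,  2.60989129e-06,
        1.38620366e+00, -2.10086568e-01]), 'joint_velocities': array([-9.06626128e-04,  4.22233505e-04, -1.62070877e-03,  4.75506323e-04,
       -2.59063293e-03,  3.86675557e-05]), 'effort': array([-9.74652830e-04, -3.85595942e+01, -3.22097290e+01,  7.00563518e-02,
        3.82806512e-02, -1.35504133e-04]), 'tcp_pos': array([0.15021544, 0.55441061, 0.22463451]), 'tcp_rot': array([-3.13977219e+00, -3.90804956e-04,  2.87679764e+00]), 'contact_force': array([ 0.30507687, -0.4147286 , -0.13767453]), 'wrist_torque': array([-0.00712355,  0.01748351, -0.02295509]), 'opening': 0.09151770479058727}
scene {'K': array([[361.15250361,   0.        , 252.27665921],
       [  0.        , 361.15250361, 185.01863077],
       [  0.        ,   0.        ,   1.        ]]), 'xyz': array([ 1.30902816, -0.00447663,  1.18136398]), 'attitude': array([-2.47182845,  0.01096645,  1.64995898])}
top {'K': array([[419.930041  ,   0.        , 252.63660335],
       [  0.        , 419.930041  , 189.95929693],
       [  0.        ,   0.        ,   1.        ]]), 'xyz': array([ 0.37193135, -0.07544682,  1.48328531]), 'attitude': array([-3.06551838e+00,  2.48477647e-03, -1.54482105e+00])}
wrist {'K': array([[294.01906107,   0.        , 254.84034181],
       [  0.        , 294.01906107, 191.91923524],
       [  0.        ,   0.        ,   1.        ]]), 'xyz': array([0.0829105 , 0.57220397, 0.38470552]), 'attitude': array([2.89145803e+00, 1.90473959e-03, 1.30549126e+00])}
```

View pics/scene0.png

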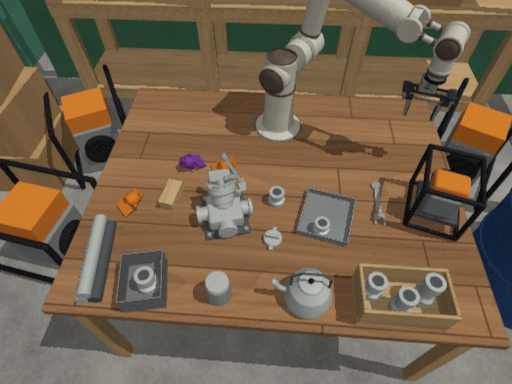

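View pics/top0.png

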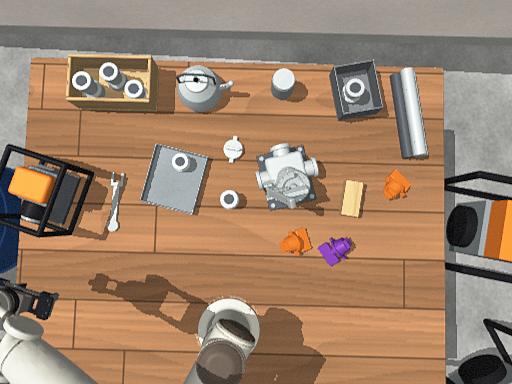

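View pics/wrist0.png

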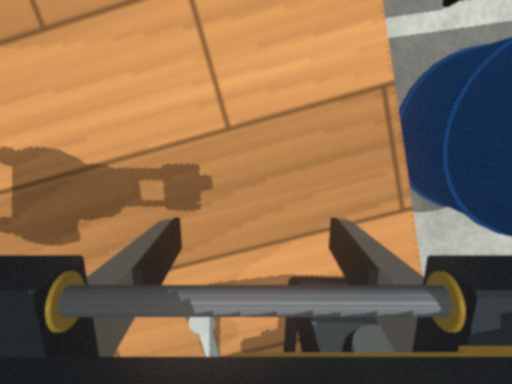

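```bash
python3 - <<'E'
import cv2
a=cv2.imread("pics/scene0.png"); b=cv2.imread("pics/top0.png")
cv2.imwrite("pics/c1.png",cv2.resize(a[140:250,180:270],None,fx=5.4,fy=5.4,interpolation=cv2.INTER_CUBIC))
cv2.imwrite("pics/c2.png",cv2.resize(b[135:220,245:330],None,fx=7,fy=7,interpolation=cv2.INTER_CUBIC))
cv2.imwrite("pics/c3.png",cv2.resize(b[135:225,130:250],None,fx=6,fy=6,interpolation=cv2.INTER_CUBIC))
E
```

```text
(no output)
```

View pics/c1.png

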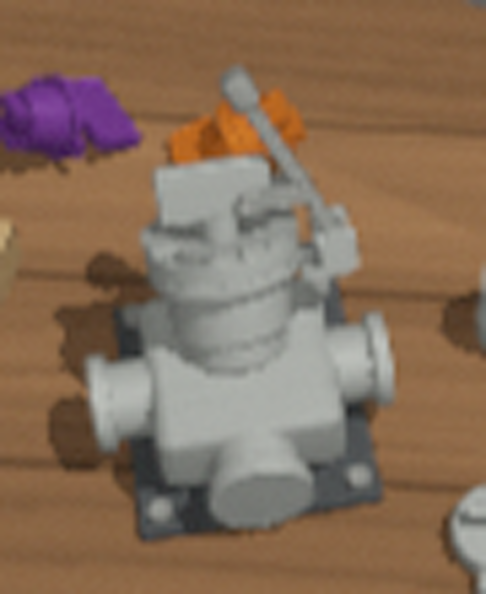

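View pics/c2.png

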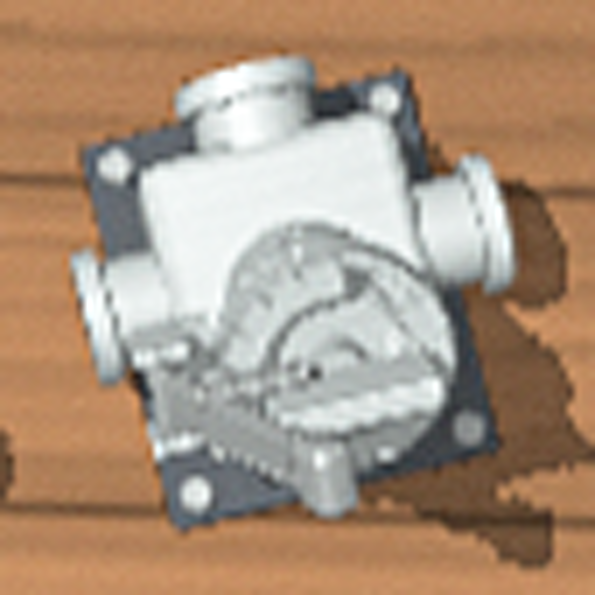

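View pics/c3.png

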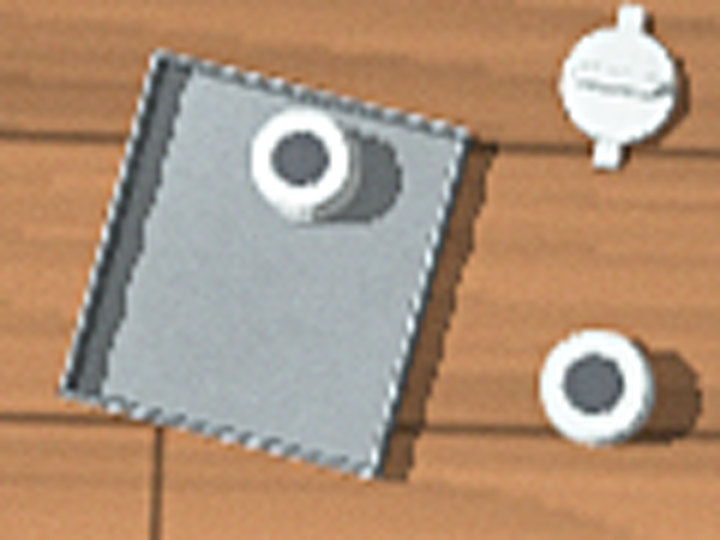

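```bash
cat > h.py <<'E'
import numpy as np, cv2
from scipy.spatial.transform import Rotation as R
from cell import viewer
def cam(n):
    c=viewer.get_calibration(n); return c["K"],np.array(c["xyz"]),R.from_euler('xyz',c["attitude"]).as_matrix()
def proj(c,P):
    K,t,A=c; p=(np.atleast_2d(P)-t)@A; p=p@K.T; return p[:,:2]/p[:,2:]
def ray(c,uv,z):
    K,t,A=c; uv=np.atleast_2d(uv); d=np.c_[uv,np.ones(len(uv))]@np.linalg.inv(K).T@A.T
    return t+d*((z-t[2])/d[:,2])[:,None]
def Rz(a): return R.from_euler('z',a).as_matrix()
OUT=np.array([[.866,0,-.5],[0,1,0],[.5,0,.866]])  # cols? x=(.866,0,.5), z=(-.5,0,.866)
MOUTH=np.array([-.02,0,.135])
def o2m(p): return MOUTH+np.atleast_2d(p)@OUT.T
def m2w(p,pose): return np.atleast_2d(p)@Rz(pose[2]).T+np.array([pose[0],pose[1],0])
def o2w(p,pose): return m2w(o2m(p),pose)
E
python3 - <<'E'
from h import *
c=cam("top")
B=np.array([(85,148),(403,68),(495,445),(178,525)])/7+[245,135]
for z in (0.006,0.012):
    p=ray(c,B,z); print(p.round(4).tolist(),p.mean(0)); print([np.linalg.norm(p[i]-p[i-1]) for i in range(4)])
    d=(p[0]-p[3]+p[1]-p[2]); print(np.arctan2(d[1],d[0]))
    e=(p[0]-p[1]+p[3]-p[2]); print(np.arctan2(-e[0],e[1]))
T=np.array([(158,52),(468,132),(378,478),(62,393)])/6+[130,135]
p=ray(c,T,.03);print(p.round(4).tolist(),p.mean(0)); print([np.linalg.norm(p[i]-p[i-1]) for i in range(4)])
d=(p[0]-p[3]+p[1]-p[2]); print(np.arctan2(d[1],d[0]))
s=cam("scene")
pose=[*ray(c,B,.01).mean(0)[:2],.24]
for nm,q in dict(mouth=(0,0,0),grip=(0,0,.045),wp=(0,.039,.063),wm=(0,-.039,.063),tip=(0,.026,.111),hinge=(0,.078,0)).items():
    P=o2w(q,pose)[0]; print(nm,P.round(3),"c2",(proj(c,P)[0]-[245,135])*7,"c1",(proj(s,P)[0]-[180,140])*5.4)
E
```

```text
[[0.6052, -0.0817, 0.006], [0.6503, -0.2422, 0.006], [0.4597, -0.2917, 0.006], [0.4154, -0.1332, 0.006]] [ 0.5326418  -0.18719893  0.006     ]
[np.float64(0.19663472447317892), np.float64(0.1666952252184884), np.float64(0.19689647506810543), np.float64(0.16456517327985049)]
0.2595294151077824
0.2734758048200913
[[0.6042, -0.0817, 0.012], [0.6492, -0.2415, 0.012], [0.4594, -0.2908, 0.012], [0.4152, -0.133, 0.012]] [ 0.53198907 -0.18674505  0.012     ]
[np.float64(0.19583609177682051), np.float64(0.16601819191451317), np.float64(0.19609677927069), np.float64(0.16389679119008838)]
0.2595294151077826
0.273475804820091
[[0.6364, 0.2724, 0.03], [0.594, 0.0899, 0.03], [0.3916, 0.1349, 0.03], [0.4359, 0.3193, 0.03]] [0.51448001 0.20411572 0.03      ]
[np.float64(0.20591413229036054), np.float64(0.1874163273961589), np.float64(0.20726989247843022), np.float64(0.18961481658595)]
-0.2241158680174386
mouth [ 0.513 -0.192  0.135] c2 [320.75143935 308.89977328] c1 [225.02723578 267.42402559]
grip [ 0.491 -0.197  0.174] c2 [339.47192761 348.97594052] c1 [216.89499199 205.6737234 ]
wp [ 0.473 -0.161  0.19 ] c2 [261.05413498 384.43120072] c1 [271.6615123  172.98039572]
wm [ 0.491 -0.237  0.19 ] c2 [433.44998128 346.99915248] c1 [155.18767491 188.11793576]
tip [ 0.453 -0.18   0.231] c2 [309.66046081 425.36383224] c1 [243.8926287  107.21034972]
hinge [ 0.494 -0.116  0.135] c2 [155.42743052 344.74684841] c1 [338.76758328 252.17054491]
```

```bash
cat >> h.py <<'E'
def box(x,y,z):
    P=np.array([(a,b,c) for a in x for b in y for c in z],float); E=[(i,j) for i in range(8) for j in range(i) if (np.abs(P[i]-P[j])>1e-9).sum()==1]; return P,E
def overlay(im,c,pose,kq,off,s,keeper=True,plugrot=0.,lift=0.):
    im=cv2.resize(im,None,fx=s,fy=s,interpolation=cv2.INTER_CUBIC)
    def seg(P,E,col):
        q=proj(c,o2w(P,pose)); q=((q-off+.5)*s-.5)
        for i,j in E: cv2.line(im,tuple(int(v) for v in q[i].round()),tuple(int(v) for v in q[j].round()),col,1,cv2.LINE_AA)
    th=np.linspace(0,2*np.pi,49); E=[(i,i+1) for i in range(48)]
    for r,z in((.053,.0175),(.0295,0)): seg(np.c_[r*np.cos(th),r*np.sin(th),z+0*th],E,(255,0,0))
    P,Eb=box((-.007,.007),(-.039,.039),(.023,.063)); P=P@Rz(plugrot).T+[0,0,lift]; seg(P,Eb,(0,0,255))
    P,Eb=box((-.017,.017),(-.010,.010),(.109,.135)); P2,_=box((-.013,.013),(-.005,.005),(0,.109))
    a=0.436-kq  # lean toward -y
    ca,sa=np.cos(a),np.sin(a); M=np.array([[1,0,0],[0,ca,-sa],[0,sa,ca]])
    for Q in (P,P2): seg(Q@M.T+[0,.078,0],Eb,(0,255,0))
    return im
E
sed -i 's/.109,.135/.109,.135/' h.py
cat > ov.py <<'E'
from h import *
import sys
pose=[float(v) for v in sys.argv[1:4]]; kq=float(sys.argv[4])
a=cv2.imread("pics/scene0.png"); b=cv2.imread("pics/top0.png")
A=overlay(a[140:250,180:270].copy(),cam("scene"),pose,kq,np.array([180,140]),5)
B=overlay(b[130:215,240:325].copy(),cam("top"),pose,kq,np.array([240,130]),6.47)
h=min(A.shape[0],B.shape[0]); cv2.imwrite("pics/"+sys.argv[5],np.hstack([A[:h],B[:h]])[:, :800] if 0 else cv2.resize(np.hstack([A[:h],B[:h]]),None,fx=.8,fy=.8))
E
python3 ov.py .514 -.194 .265 0.06 ov1.png
```

```text
(no output)
```

View pics/ov1.png

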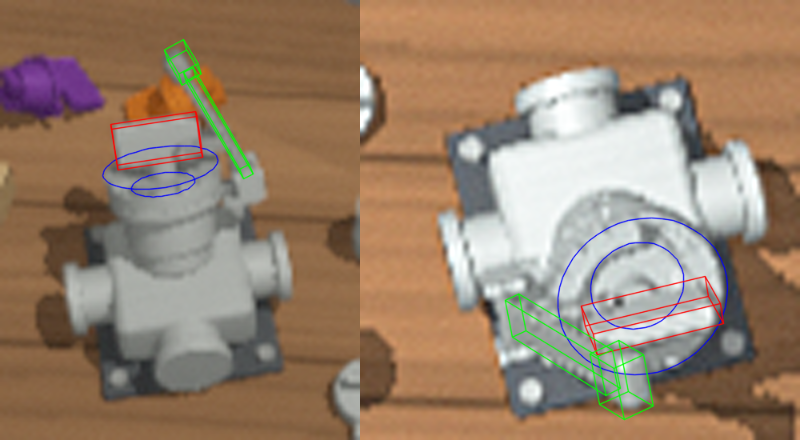

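```bash
cat >> h.py <<'E'
from cell import readout
def toolR(pose,tw=0.):
    # tool x=outy,y=outx,z=-outz, twisted by tw about outz
    O=Rz(pose[2])@OUT; T=np.c_[O[:,1],O[:,0],-O[:,2]]
    return R.from_rotvec(O[:,2]*tw).as_matrix()@T
def go(P,M):
    o=readout.get_obs(); C=R.from_euler('xyz',o["tcp_rot"])
    d=(np.array(P)-o["tcp_pos"])/.1; r=(R.from_matrix(M)*C.inv()).as_rotvec()/(np.pi/4)
    print("t",o["time_s"],"shift",d.round(3),"turn",r.round(3)); return d,r
E
python3 - <<'E'
from h import *
pose=[.516,-.193,.265]
P=o2w((0,0,.2),pose)[0]; print(P)
go(P,toolR(pose))
E
```

```text
[ 0.4001889  -0.22442911  0.3082    ]
t 0.15 shift [ 2.499 -7.79   0.833] turn [ 0.494 -0.494 -1.294]
```

```bash
python3 -m jog '[-1,0.1,-0.1,0.1,0,0,0, -1,0.2,-0.2,0.2,0,0,0, -1,0.3,-0.3,0.3,0,0,0, -1,0.4,-0.4,0.4,0,0,0, -1,0.5,-0.5,0.5,0,0,0, -1,0.6,-0.6,0.6,0,0,0, -1,0.7,-0.7,0.7,0,0,0, -1,0.8,-0.8,0.8,0,0,0, -1,0.9,-0.9,0.9,0,0,0, -1,1,-1,1,0,0,0]' 20
python3 -m jog '[-1,0.1,-0.1,0,0,0,-0.05, -1,0.2,-0.2,0,0,0,-0.1, -1,0.3,-0.3,0,0,0,-0.15, -1,0.4,-0.4,0,0,0,-0.2, -1,0.5,-0.5,0,0,0,-0.25, -1,0.6,-0.6,0,0,0,-0.3, -1,0.7,-0.7,0,0,0,-0.35, -1,0.8,-0.8,0,0,0,-0.4, -1,0.9,-0.9,0,0,0,-0.45, -1,1,-1,0,0,0,-0.5]'
python3 -m jog '[-1,0.05,-0.1,0,0,0,-0.05, -1,0.1,-0.2,0,0,0,-0.1, -1,0.15,-0.3,0,0,0,-0.15, -1,0.2,-0.4,0,0,0,-0.2, -1,0.25,-0.5,0,0,0,-0.25, -1,0.3,-0.6,0,0,0,-0.3, -1,0.35,-0.7,0,0,0,-0.35, -1,0.4,-0.8,0,0,0,-0.4, -1,0.45,-0.9,0,0,0,-0.45, -1,0.5,-1,0,0,0,-0.5]'
python3 -m jog '[-1,0,-0.1,0,0,0,0, -1,0,-0.2,0,0,0,0, -1,0,-0.3,0,0,0,0, -1,0,-0.4,0,0,0,0, -1,0,-0.5,0,0,0,0, -1,0,-0.6,0,0,0,0, -1,0,-0.7,0,0,0,0, -1,0,-0.8,0,0,0,0, -1,0,-0.9,0,0,0,0, -1,0,-1,0,0,0,0]'
python3 -c "
from h import *
pose=[.516,-.193,.265]
go(o2w((0,0,.2),pose)[0],toolR(pose))"
```

```text
time_s: 1.15
tcp_pos: [0.2513, 0.4541, 0.3264]
tcp_rot: [3.142, 0.0, 2.877]
contact_force: [0.2, 0.1, -0.2]
opening: 0.0139
time_s: 2.15
tcp_pos: [0.3513, 0.3541, 0.3256]
tcp_rot: [3.142, 0.0, 2.481]
contact_force: [0.5, 0.3, -0.2]
opening: 0.0006
time_s: 3.15
tcp_pos: [0.4009, 0.2541, 0.3256]
tcp_rot: [3.142, 0.0, 2.088]
contact_force: [0.1, 0.4, -0.2]
opening: 0.0003
time_s: 4.15
tcp_pos: [0.4005, 0.1541, 0.3256]
tcp_rot: [-3.142, 0.0, 2.091]
contact_force: [-1.0, 0.7, 0.2]
opening: 0.0003
t 4.15 shift [-3.000e-03 -3.785e+00 -1.740e-01] turn [ 0.256 -0.618 -0.318]
```

```bash
python3 -m jog '[-1,0,-0.1,0,0.026,-0.062,-0.032, -1,0,-0.2,0,0.052,-0.124,-0.064, -1,0,-0.3,0,0.078,-0.186,-0.096, -1,0,-0.4,0,0.104,-0.248,-0.128, -1,0,-0.5,0,0.13,-0.31,-0.16, -1,0,-0.6,0,0.156,-0.372,-0.192, -1,0,-0.7,0,0.182,-0.434,-0.224, -1,0,-0.8,0,0.208,-0.496,-0.256, -1,0,-0.9,0,0.23,-0.558,-0.288, -1,0,-1,0,0.256,-0.618,-0.318]'
python3 -m jog '[-1,0,-0.1,0,0,0,0, -1,0,-0.2,0,0,0,0, -1,0,-0.3,0,0,0,0, -1,0,-0.4,0,0,0,0, -1,0,-0.5,0,0,0,0, -1,0,-0.6,0,0,0,0, -1,0,-0.7,0,0,0,0, -1,0,-0.8,0,0,0,0, -1,0,-0.9,0,0,0,0, -1,0,-1,0,0,0,0]'
python3 -m jog '[-1,0,-0.1,0,0,0,0, -1,0,-0.2,0,0,0,0, -1,0,-0.3,0,0,0,0, -1,0,-0.4,0,0,0,0, -1,0,-0.5,0,0,0,0, -1,0,-0.6,0,0,0,0, -1,0,-0.7,0,0,0,0, -1,0,-0.8,0,0,0,0, -1,0,-0.9,0,0,0,0, -1,0,-1,0,0,0,0]'
python3 - <<'E'
from h import *
pose=[.516,-.193,.265]
go(o2w((0,0,.2),pose)[0],toolR(pose))
print(readout.get_obs()["q"])
c=cam("wrist"); np.savez("w1.npz",K=c[0],t=c[1],A=c[2])
im=viewer.grab_frame("wrist")[:,:,::-1].copy(); cv2.imwrite("pics/w1.png",im)
cv2.imwrite("pics/w1o.png",overlay(im,c,pose,.06,np.zeros(2),1.5))
E
```

```text
time_s: 5.15
tcp_pos: [0.4004, 0.0543, 0.3257]
tcp_rot: [2.615, 0.001, 1.835]
contact_force: [0.4, -0.2, -1.0]
opening: 0.0005
time_s: 6.15
tcp_pos: [0.4003, -0.0459, 0.3256]
tcp_rot: [2.618, 0.001, 1.835]
contact_force: [0.3, -0.6, 0.2]
opening: 0.0001
time_s: 7.15
tcp_pos: [0.4005, -0.1459, 0.3256]
tcp_rot: [2.618, -0.0, 1.836]
contact_force: [0.5, -0.7, 0.0]
opening: 0.0005
t 7.15 shift [-0.003 -0.785 -0.174] turn [-0.  0.  0.]
[-1.03497071 -0.64834126  2.14764329  0.5044617   1.49907527 -1.29999913]
```

View pics/w1o.png

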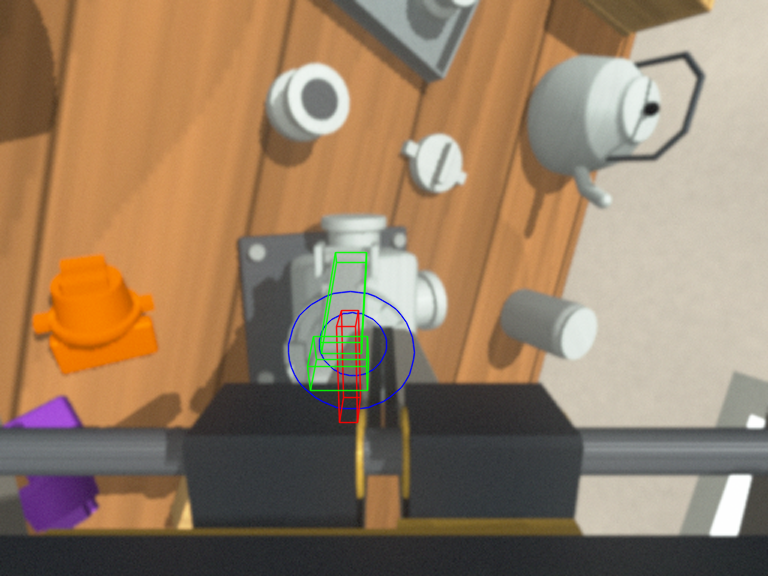

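```bash
python3 - <<'E'
import cv2
im=cv2.imread("pics/w1.png")
cv2.imwrite("pics/w1c.png",cv2.resize(im[135:270,155:310],None,fx=4.4,fy=4.4,interpolation=cv2.INTER_CUBIC))
E
```

```text
(no output)
```

View pics/w1c.png

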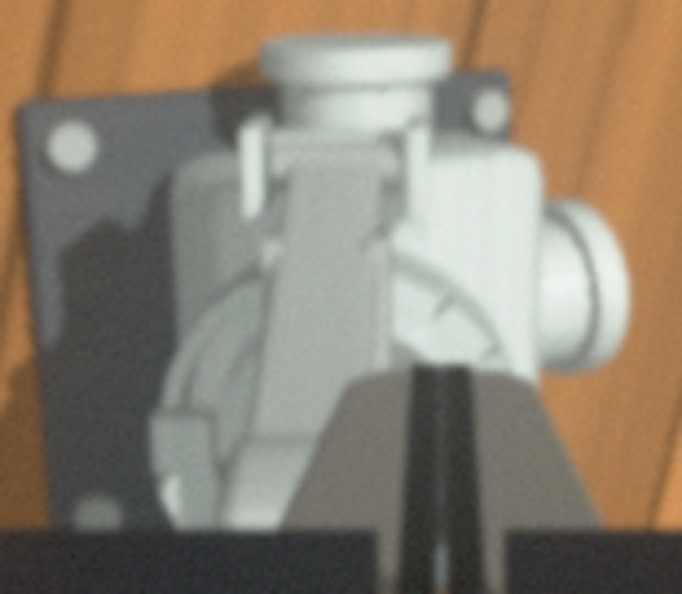

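```bash
python3 - <<'E'
import cv2
b=cv2.imread("pics/top0.png");a=cv2.imread("pics/scene0.png")
cv2.imwrite("pics/c4.png",cv2.resize(b[165:215,262:315],None,fx=12,fy=12,interpolation=cv2.INTER_CUBIC))
cv2.imwrite("pics/c5.png",cv2.resize(a[148:205,200:255],None,fx=10.5,fy=10.5,interpolation=cv2.INTER_CUBIC))
E
```

```text
(no output)
```

View pics/c4.png

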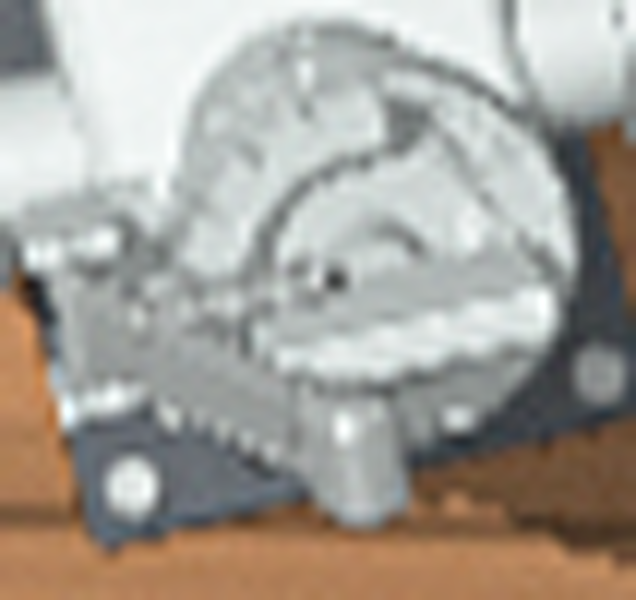

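View pics/c5.png

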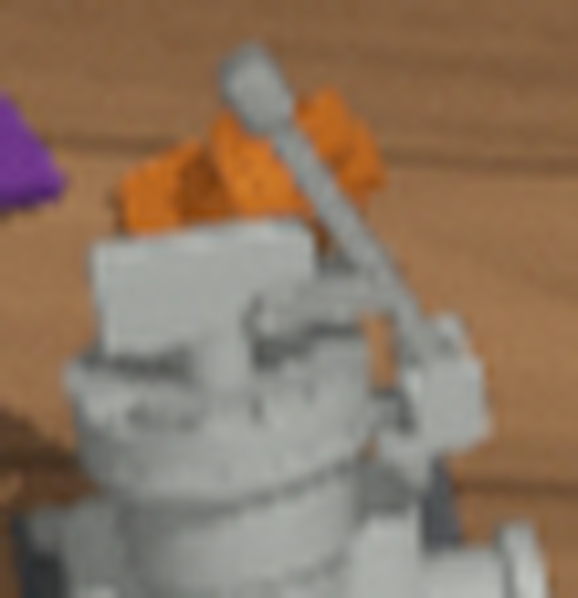

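```bash
python3 - <<'E'
from h import *
from scipy.optimize import least_squares
t,s=cam("top"),cam("scene"); d=np.load("w1.npz"); w=(d['K'],d['t'],d['A'])
def tip(q): a=.436-q; return (0,.078-.122*np.sin(a),.122*np.cos(a))
obs=[(t,(269.3,191.8),(0,.078,.003)),(t,(296.8,193.2),(0,0,.063)),(t,(291.2,202.5),'k'),
(s,(209.2,171.3),(-.007,-.039,.063)),(s,(229.5,169.1),(-.007,.039,.063)),(s,(224.6,156.4),'k'),(s,(242.9,186.1),(.025,.078,0)),(w,(230.7,171.4),(0,.078,.003))]
def f(p,full=0):
    r=[proj(c,o2w(tip(p[3]) if P=='k' else P,p[:3]))[0]-uv for c,uv,P in obs]
    return np.array(r) if full else np.ravel(r)
r=least_squares(f,[.516,-.193,.265,.06],loss='soft_l1'); print(r.x.round(4)); print(f(r.x,1).round(1))
E
```

```text
[ 0.5143 -0.1912  0.2922  0.0214]
[[-0.1 -0.4]
 [-0.  -0.3]
 [-0.1 -0.2]
 [-1.7 -0.4]
 [-0.8 -1.8]
 [-0.4 -0.7]
 [-0.3 -1.7]
 [ 0.4 -0.7]]
```

```bash
cat >> h.py <<'E'
POSE=[.515,-.191,.275]
def tout():
    o=readout.get_obs(); p=(np.array(o["tcp_pos"])-o2w((0,0,0),POSE)[0])@(Rz(POSE[2])@OUT); return (p*1000).round(1)
E
python3 - <<'E'
from h import *
print(tout())
go(o2w((0,-.025,.18),POSE)[0],toolR(POSE))
print((o2w((0,-.025,.096),POSE)[0]-o2w((0,-.025,.18),POSE)[0])*10)
print((o2w((0,.09,.096),POSE)[0]-o2w((0,-.025,.096),POSE)[0])*10)
E
```

```text
[ 27.4  73.5 204.1]
t 7.2 shift [ 0.155 -0.979 -0.346] turn [0.    0.    0.014]
[ 0.40421858  0.11404971 -0.72744   ]
[-0.31227898  1.10678898  0.        ]
```

```bash
python3 -m jog '[-1,0.03,-0.14,0,0,0,0, -1,0.05,-0.28,-0.05,0,0,0, -1,0.07,-0.42,-0.1,0,0,0, -1,0.09,-0.56,-0.15,0,0,0, -1,0.12,-0.7,-0.2,0,0,0, -1,0.14,-0.84,-0.25,0,0,0, -1,0.155,-0.98,-0.35,0,0,0.014, -1,0.155,-0.98,-0.35,0,0,0.014, -1,0.26,-0.95,-0.53,0,0,0.014, -1,0.36,-0.92,-0.72,0,0,0.014]'
python3 -c "
from h import *
print(tout()); go(o2w((0,-.025,.096),POSE)[0],toolR(POSE))
c=cam('wrist'); im=viewer.grab_frame('wrist')[:,:,::-1].copy(); cv2.imwrite('pics/w2.png',im)
cv2.imwrite('pics/w2o.png',overlay(im,c,POSE,.03,np.zeros(2),1.5))"
```

```text
time_s: 8.2
tcp_pos: [0.437, -0.2372, 0.2543]
tcp_rot: [2.617, 0.002, 1.846]
contact_force: [-0.0, -0.7, -0.1]
opening: 0.0005
[  1.1 -23.3 137.1]
t 8.2 shift [ 0.193  0.037 -0.361] turn [ 0.002  0.002 -0.   ]
```

View pics/w2o.png

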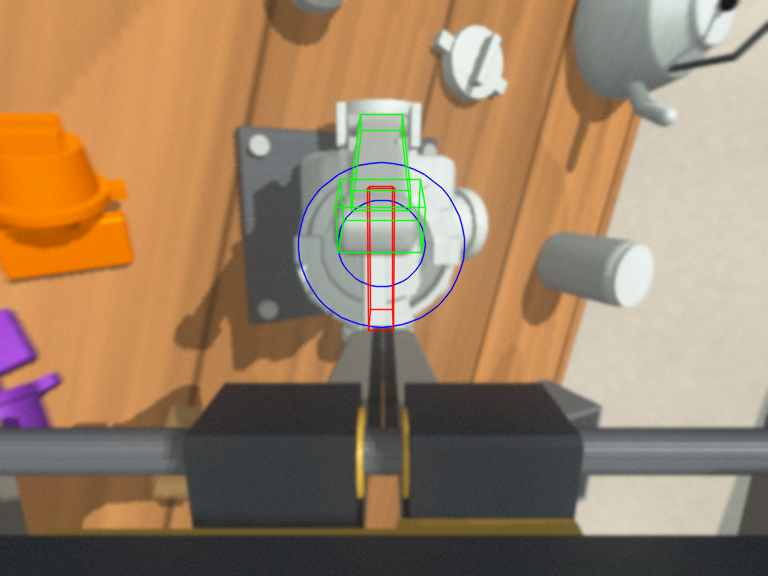

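```bash
python3 -m jog '[-1,0.05,0.01,-0.1,0,0,0, -1,0.1,0.02,-0.2,0,0,0, -1,0.15,0.03,-0.3,0,0,0, -1,0.19,0.04,-0.36,0,0,0, -1,0.19,0.04,-0.36,0,0,0, -1,0.17,0.1,-0.36,0,0,0, -1,0.155,0.16,-0.36,0,0,0, -1,0.14,0.22,-0.36,0,0,0, -1,0.125,0.28,-0.36,0,0,0, -1,0.11,0.33,-0.36,0,0,0]'
python3 -c "
from h import *
print(tout()); go(o2w((0,.09,.096),POSE)[0],toolR(POSE))"
```

```text
time_s: 9.25
tcp_pos: [0.4475, -0.204, 0.2181]
tcp_rot: [2.617, 0.002, 1.846]
contact_force: [-0.4, -1.5, 1.3]
opening: 0.0005
[-0.4  5.8 96.2]
t 9.25 shift [-0.224  0.812 -0.   ] turn [ 0.002  0.001 -0.001]
```

```bash
python3 -m jog '[-1,-0.024,0.086,0,0,0,0, -1,-0.048,0.17,0,0,0,0, -1,-0.072,0.26,0,0,0,0, -1,-0.096,0.34,0,0,0,0, -1,-0.12,0.43,0,0,0,0, -1,-0.144,0.52,0,0,0,0, -1,-0.168,0.6,0,0,0,0, -1,-0.192,0.69,0,0,0,0, -1,-0.216,0.77,0,0,0,0, -1,-0.24,0.85,0,0,0,0]'
python3 -c "
from h import *
print(tout()); go(o2w((0,0,.13),POSE)[0],toolR(POSE))
for n in ('scene','wrist'):
  c=cam(n); im=viewer.grab_frame(n)[:,:,::-1].copy(); cv2.imwrite('pics/%s3.png'%n,im)
  if n=='scene': im=im[140:250,180:270].copy(); cv2.imwrite('pics/s3o.png',overlay(im,c,POSE,1.31,np.array([180,140]),5))
  else: cv2.imwrite('pics/w3o.png',overlay(im,c,POSE,1.31,np.zeros(2),1.5))"
```

```text
time_s: 10.25
tcp_pos: [0.4233, -0.1183, 0.2175]
tcp_rot: [2.618, -0.0, 1.847]
contact_force: [0.3, 0.2, 0.0]
opening: 0.0008
[-0.8 94.9 95.7]
t 10.25 shift [ 0.099 -0.958  0.3  ] turn [-0.     0.    -0.001]
```

View pics/s3o.png

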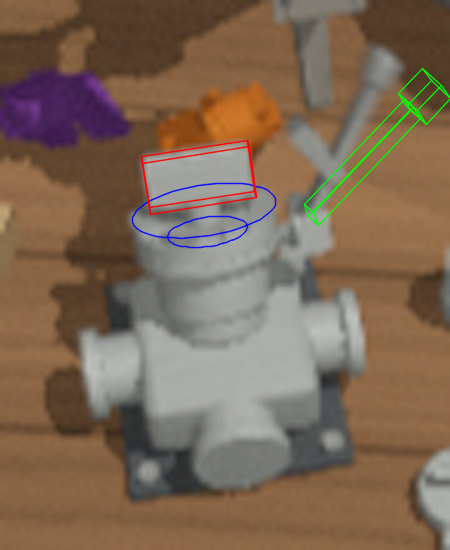

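View pics/w3o.png

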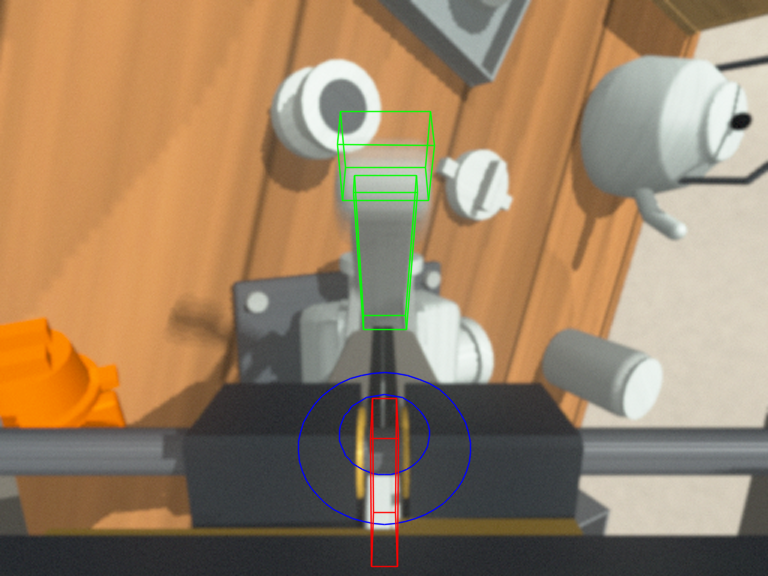

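```bash
python3 -m jog '[1,0.01,-0.1,0.1,0,0,0, 1,0.02,-0.2,0.15,0,0,0, 1,0.03,-0.3,0.2,0,0,0, 1,0.04,-0.42,0.25,0,0,0, 1,0.05,-0.54,0.3,0,0,0, 1,0.06,-0.66,0.3,0,0,0, 1,0.07,-0.78,0.3,0,0,0, 1,0.08,-0.88,0.3,0,0,0, 1,0.1,-0.96,0.3,0,0,0, 1,0.1,-0.96,0.3,0,0,0]'
python3 -c "
from h import *
print(tout()); go(o2w((0,0,.037),POSE)[0],toolR(POSE))
for n in ('scene','wrist'):
  c=cam(n); im=viewer.grab_frame(n)[:,:,::-1].copy(); cv2.imwrite('pics/%s4.png'%n,im)
  if n=='scene': im=im[140:250,180:270].copy(); cv2.imwrite('pics/s4o.png',overlay(im,c,POSE,1.31,np.array([180,140]),5))
  else: cv2.imwrite('pics/w4o.png',overlay(im,c,POSE,1.31,np.zeros(2),1.5))"
```

```text
time_s: 11.35
tcp_pos: [0.4336, -0.2159, 0.2473]
tcp_rot: [2.618, -0.001, 1.846]
contact_force: [0.8, -0.4, 0.0]
opening: 0.0783
[ -0.2  -1.8 129.8]
t 11.35 shift [ 0.444  0.144 -0.803] turn [-0.001 -0.    -0.   ]
```

View pics/s4o.png

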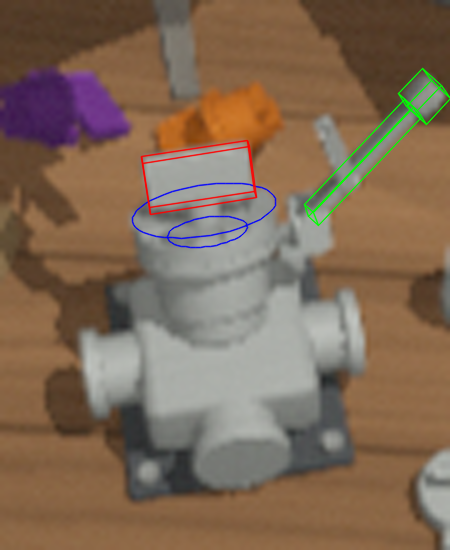

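View pics/w4o.png

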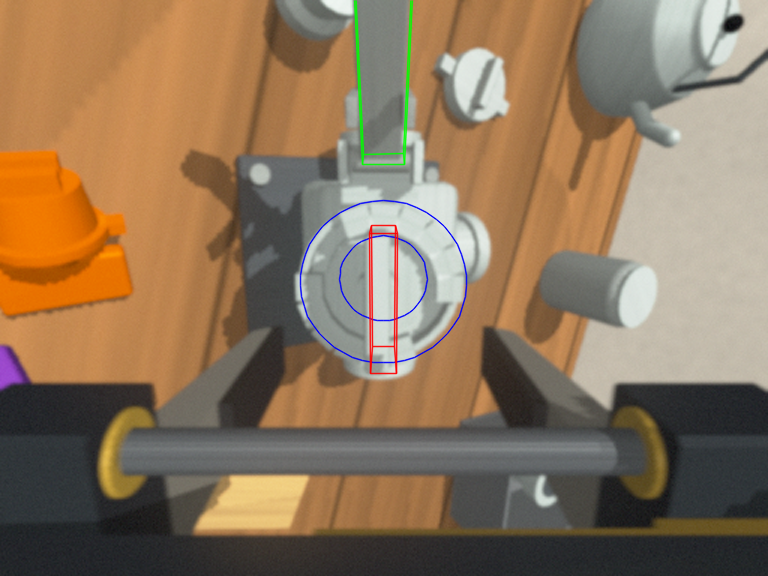

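```bash
python3 - <<'E'
import cv2
im=cv2.imread("pics/wrist4.png")
cv2.imwrite("pics/w4c.png",cv2.resize(im[125:255,190:320],None,fx=4.6,fy=4.6,interpolation=cv2.INTER_CUBIC))
E
```

```text
(no output)
```

View pics/w4c.png

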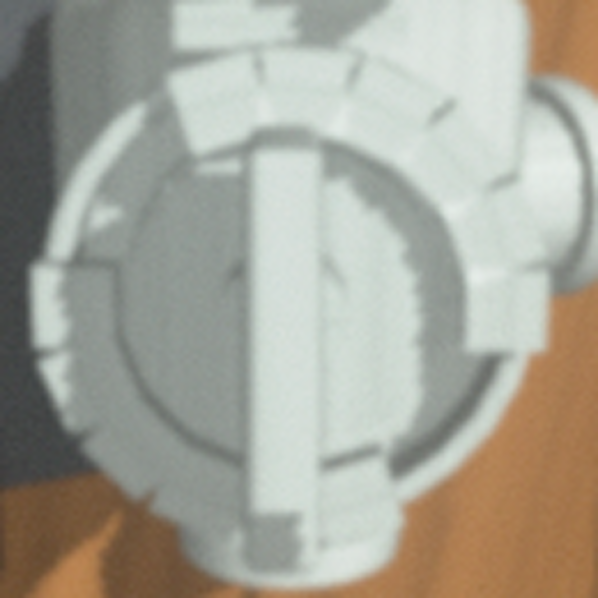

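```bash
python3 -m jog '[0.4,0.06,0.02,-0.1,0,0,0, 0.4,0.11,0.036,-0.2,0,0,0, 0.4,0.166,0.054,-0.3,0,0,0, 0.4,0.22,0.072,-0.4,0,0,0, 0.4,0.28,0.09,-0.5,0,0,0, 0.4,0.33,0.11,-0.6,0,0,0, 0.4,0.39,0.126,-0.7,0,0,0, 0.4,0.445,0.144,-0.8,0,0,0, 0.4,0.445,0.144,-0.8,0,0,0, 0,0.445,0.144,-0.8,0,0,0]'
python3 -c "
from h import *
print(tout()); go(o2w((0,0,.037),POSE)[0],toolR(POSE)); print(readout.get_obs()['q'])"
```

```text
time_s: 12.45
tcp_pos: [0.4781, -0.2005, 0.1674]
tcp_rot: [2.618, -0.001, 1.847]
contact_force: [-0.1, 0.1, -0.5]
opening: 0.0584
[ 0.5  0.9 37.1]
t 12.45 shift [-0.001 -0.01  -0.003] turn [-0.001  0.    -0.002]
[-0.93502485 -0.18791806  2.14582674  0.56696659  1.05933939 -1.46336561]
```

```bash
python3 -m jog '[-1,0,0,0,0,0,0, -1,0,0,0,0,0,0, -1,0,0,0,0,0,0, -1,0,0,0,0,0,0, -1,0,0,0,0,0,0, -1,0,0,0,0,0,0, -1,0,0,0,0,0,0, -1,0,0,0,0,0,0, -1,0,0,0,0,0,0, -1,0,0,0,0,0,0]' 60
python3 -c "
from h import *
print(tout()); go(o2w((0,0,.037),POSE)[0],toolR(POSE)); print(readout.get_obs()['wrist_torque'])
O=Rz(POSE[2])@OUT
for a in (.35,.6,.95): 
  print(a,(R.from_rotvec(O[:,2]*a)).as_rotvec()/(np.pi/4))
print('out',O[:,2])"
```

```text
time_s: 13.45
tcp_pos: [0.4769, -0.2017, 0.168]
tcp_rot: [2.621, 0.002, 1.848]
contact_force: [-15.0, -2.8, 9.1]
opening: 0.0136
[-0.5  0.  38.4]
t 13.45 shift [ 0.011  0.003 -0.01 ] turn [ 0.003 -0.003 -0.002]
[-0.20530937  1.90385463  0.19390534]
0.35 [-0.21444462 -0.06050525  0.38591891]
0.6 [-0.36761935 -0.10372329  0.66157527]
0.95 [-0.58206396 -0.16422854  1.04749417]
out [-0.4812126  -0.13577347  0.866     ]
```

```bash
python3 -m jog '[-1,-0.012,-0.01,0.008,0,0,0, -1,-0.012,-0.01,0.008,0,0,0, -1,-0.012,-0.01,0.008,-0.046,-0.013,0.083, -1,-0.012,-0.01,0.008,-0.092,-0.026,0.165, -1,-0.012,-0.01,0.008,-0.138,-0.039,0.248, -1,-0.012,-0.01,0.008,-0.184,-0.052,0.331, -1,-0.012,-0.01,0.008,-0.23,-0.065,0.413, -1,-0.012,-0.01,0.008,-0.276,-0.078,0.496, -1,-0.012,-0.01,0.008,-0.322,-0.091,0.579, -1,-0.012,-0.01,0.008,-0.368,-0.104,0.662]'
cat >> h.py <<'E'
def rep():
    o=readout.get_obs(); O=Rz(POSE[2])@OUT
    M=R.from_euler('xyz',o["tcp_rot"]).as_matrix(); L=O.T@M; 
    tw=np.arctan2(-L[0,1],L[1,1])
    print("t",o["time_s"],"out",tout(),"tw",np.arctan2(L[1,1],L[0,1]).round(4),"F_out",(O.T@o["contact_force"]).round(1),"T_out",(O.T@o["wrist_torque"]).round(2),"open",round(o["opening"],4),"q",o["q"].round(2))
E
python3 -c "
from h import *
rep(); go(o2w((0,0,.037),POSE)[0],toolR(POSE,.95))"
```

```text
time_s: 14.45
tcp_pos: [0.4755, -0.2023, 0.1673]
tcp_rot: [2.701, 0.286, 2.385]
contact_force: [-9.5, -4.0, -0.5]
opening: 0.0137
t 14.45 out [-2.1 -0.1 38.5] tw 0.6037 F_out [-9.1 -1.2  4.7] T_out [-0.26  2.08 -0.42] open 0.0137 q [-0.94 -0.19  2.15  0.56  1.06 -2.07]
t 14.45 shift [ 0.025  0.008 -0.002] turn [-0.21  -0.064  0.382]
```

```bash
python3 -m jog '[-1,-0.008,-0.002,-0.005,0,0,0, -1,-0.008,-0.002,-0.005,-0.04,-0.011,0.07, -1,-0.008,-0.002,-0.005,-0.08,-0.023,0.14, -1,-0.008,-0.002,-0.005,-0.12,-0.034,0.21, -1,-0.008,-0.002,-0.005,-0.15,-0.045,0.28, -1,-0.008,-0.002,-0.005,-0.18,-0.055,0.34, -1,-0.008,-0.002,-0.005,-0.21,-0.06,0.382, -1,-0.008,-0.002,-0.005,-0.21,-0.06,0.382, -1,-0.008,-0.002,-0.005,-0.21,-0.06,0.382, -1,-0.008,-0.002,-0.005,-0.21,-0.06,0.382]'
python3 -c "
from h import *
rep(); go(o2w((0,0,.037),POSE)[0],toolR(POSE,.95))"
```

```text
time_s: 15.45
tcp_pos: [0.4751, -0.2025, 0.167]
tcp_rot: [2.817, 0.415, 2.724]
contact_force: [-4.7, -3.5, -2.2]
opening: 0.014
t 15.45 out [-2.6 -0.2 38.5] tw 0.9465 F_out [-5.8 -2.1  0.8] T_out [-0.53  1.61 -0.31] open 0.014 q [-0.94 -0.19  2.15  0.56  1.06 -2.41]
t 15.45 shift [0.028 0.01  0.   ] turn [-0.002 -0.004  0.003]
```

```bash
python3 -m jog '[-1,-0.003,-0.001,0.006,0,0,0, -1,-0.006,-0.002,0.011,0,0,0, -1,-0.009,-0.003,0.016,0,0,0, -1,-0.012,-0.004,0.022,0,0,0, -1,-0.016,-0.005,0.028,0,0,0, -1,-0.02,-0.006,0.034,0,0,0, -1,-0.024,-0.007,0.042,0,0,0, -1,-0.029,-0.008,0.052,0,0,0, -1,-0.034,-0.009,0.06,0,0,0, -1,-0.034,-0.009,0.06,0,0,0]'
python3 -c "
from h import *
rep()"
```

```text
time_s: 16.45
tcp_pos: [0.472, -0.2033, 0.1732]
tcp_rot: [2.817, 0.416, 2.724]
contact_force: [-2.9, -4.2, -7.1]
opening: 0.0137
t 16.45 out [-2.3 -0.1 45.5] tw 0.947 F_out [-6.9 -3.2 -4.2] T_out [-1.04  1.89 -0.1 ] open 0.0137 q [-0.95 -0.21  2.15  0.56  1.08 -2.41]
```

```bash
python3 -m jog '[-1,-0.046,-0.013,0.082,0,0,0, -1,-0.091,-0.026,0.165,0,0,0, -1,-0.137,-0.039,0.247,0,0,0, -1,-0.183,-0.052,0.329,0,0,0, -1,-0.228,-0.065,0.411,0,0,0, -1,-0.274,-0.077,0.494,0,0,0, -1,-0.32,-0.09,0.576,0,0,0, -1,-0.366,-0.103,0.658,0,0,0, -1,-0.411,-0.116,0.741,0,0,0, -1,-0.457,-0.129,0.823,0,0,0]'
python3 -c "
from h import *
rep()
im=viewer.grab_frame('wrist')[:,:,::-1]; cv2.imwrite('pics/w5.png',im)
im=viewer.grab_frame('scene')[:,:,::-1]; cv2.imwrite('pics/s5.png',cv2.resize(im[90:270,150:390],None,fx=3.3,fy=3.3,interpolation=cv2.INTER_CUBIC))"
```

```text
time_s: 17.45
tcp_pos: [0.4265, -0.2158, 0.2569]
tcp_rot: [2.815, 0.417, 2.723]
contact_force: [0.1, 0.4, -3.5]
opening: 0.0136
t 17.45 out [ -1.3   0.2 141.5] tw 0.9469 F_out [-1.6  0.4 -3.1] T_out [0.01 0.63 0.01] open 0.0136 q [-1.07 -0.39  2.12  0.53  1.32 -2.4 ]
```

View pics/w5.png

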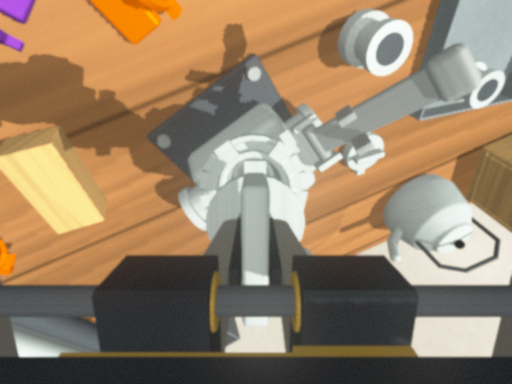

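View pics/s5.png

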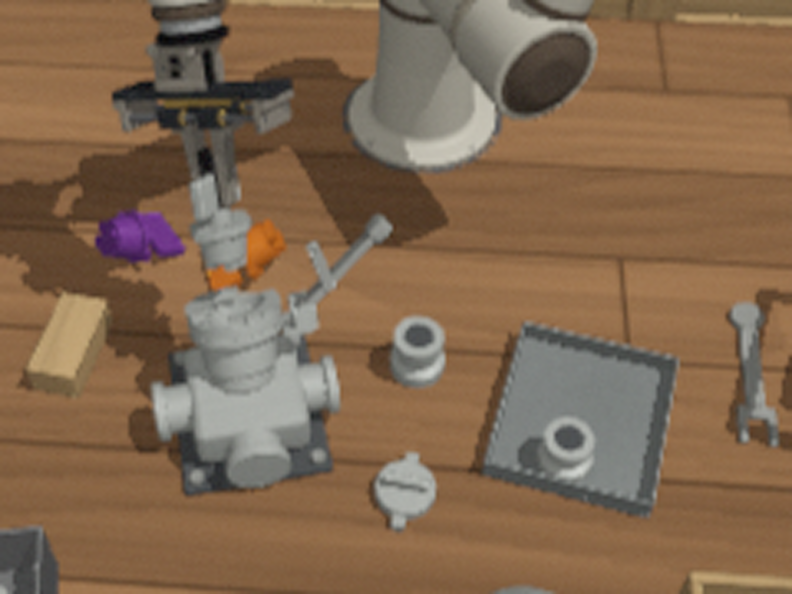

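```bash
python3 -m jog '[-1,0,0,0.1,0,0,0, -1,0,0,0.2,-0.02,0.07,0, -1,0,0,0.3,-0.04,0.14,0, -1,0,0,0.4,-0.06,0.21,0, -1,0,0,0.5,-0.08,0.28,0, -1,0,0,0.6,-0.1,0.35,0, -1,0,0,0.7,-0.12,0.42,0, -1,0,0,0.8,-0.14,0.49,0, -1,0,0,0.9,-0.16,0.565,0, -1,0,0,1,-0.181,0.641,0]'
python3 -m jog '[-1,0,0.1,0,0,0,0, -1,0,0.2,0,0,0,0, -1,0,0.3,0,0,0,0, -1,0,0.4,0,0,0,0, -1,0,0.5,0,0,0,0, -1,0,0.6,0,0,0,0, -1,0,0.7,0,0,0,0, -1,0,0.8,0,0,0,0, -1,0,0.9,0,0,0,0, -1,0,1,0,0,0,0]'
python3 -c "
from h import *
o=readout.get_obs();rep(); print(o['tcp_rot'],o['tcp_pos'])
from h import *
c=cam('top')
T=np.array([(158,52),(468,132),(378,478),(62,393)])/6+[130,135]
print(ray(c,np.array([[300,160]])/6+[130,135],.048))
x=.5145-.05*np.cos(.226); y=.204+.05*np.sin(.226); print(x,y)
"
```

```text
time_s: 18.55
tcp_pos: [0.4273, -0.2152, 0.3569]
tcp_rot: [3.14, -0.002, 2.793]
contact_force: [-0.6, -0.6, -3.6]
opening: 0.0133
time_s: 19.55
tcp_pos: [0.4269, -0.1148, 0.3562]
tcp_rot: [3.14, -0.0, 2.793]
contact_force: [-0.3, 0.5, -3.1]
opening: 0.0135
t 19.55 out [ 72.4  97.2 213.6] tw 1.0125 F_out [-1.6  0.6 -2.6] T_out [-0.09  0.02  0.02] open 0.0135 q [-0.54 -0.25  1.74  0.    1.65 -1.76]
[ 3.13951806e+00 -4.48978572e-04  2.79277138e+00] [ 0.42689547 -0.11482012  0.35620648]
[[0.57252135 0.18379796 0.048     ]]
0.4657714743326508 0.21520405222615885
```

```bash
python3 -m jog '[-1,0.01,0.1,0,0,0,0, -1,0.02,0.2,0,0,0,0, -1,0.03,0.3,0,0,0,0, -1,0.04,0.4,0,0,0,0, -1,0.05,0.5,0,0,0,0, -1,0.06,0.6,0,0,0,0, -1,0.07,0.7,0,0,0,0, -1,0.08,0.8,0,0,0,0, -1,0.09,0.9,0,0,0,0, -1,0.1,1,0,0,0,0]'
python3 -m jog '[-1,0.01,0.1,0,0,0,0, -1,0.02,0.2,0,0,0,0, -1,0.03,0.3,0,0,0,0, -1,0.04,0.4,0,0,0,0, -1,0.05,0.5,0,0,0,0, -1,0.06,0.6,0,0,0,0, -1,0.07,0.7,0,0,0,0, -1,0.08,0.8,0,0,0,0, -1,0.09,0.9,0,0,0,0, -1,0.1,1,0,0,0,0]'
python3 -m jog '[-1,0.02,0.1,-0.06,0,0,0, -1,0.04,0.2,-0.12,0,0,0, -1,0.06,0.3,-0.18,0,0,0, -1,0.08,0.4,-0.25,0,0,0, -1,0.1,0.5,-0.35,0,0,0, -1,0.12,0.6,-0.45,0,0,0, -1,0.14,0.7,-0.55,0,0,0, -1,0.16,0.8,-0.65,0,0,0, -1,0.18,0.9,-0.75,0,0,0, -1,0.19,1,-0.8,0,0,0]'
python3 -m jog '[-1,0,0.03,-0.05,0,0,0, -1,0,0.06,-0.1,0,0,0, -1,0,0.09,-0.15,0,0,0, -1,0,0.12,-0.2,0,0,0, -1,0,0.15,-0.25,0,0,0, -1,0,0.18,-0.3,0,0,0, -1,0,0.21,-0.4,0,0,0, -1,0,0.24,-0.5,0,0,0, -1,0,0.27,-0.6,0,0,0, -1,0,0.3,-0.7,0,0,0]'
python3 -c "
from h import *
o=readout.get_obs();rep(); print(o['tcp_rot'],o['tcp_pos'])
for n in ('wrist','scene','top'):
  im=viewer.grab_frame(n)[:,:,::-1]; cv2.imwrite('pics/%s6.png'%n,im)
  if n=='scene': cv2.imwrite('pics/s6c.png',cv2.resize(im[150:260,280:400],None,fx=6,fy=5.4,interpolation=cv2.INTER_CUBIC))"
```

```text
time_s: 20.55
tcp_pos: [0.437, -0.0148, 0.3562]
tcp_rot: [3.14, -0.0, 2.793]
contact_force: [0.8, -0.1, -3.1]
opening: 0.0133
time_s: 21.55
tcp_pos: [0.447, 0.0852, 0.3562]
tcp_rot: [3.139, -0.0, 2.793]
contact_force: [-0.9, -0.5, -4.0]
opening: 0.0137
time_s: 22.55
tcp_pos: [0.4656, 0.1851, 0.2747]
tcp_rot: [3.14, -0.002, 2.793]
contact_force: [0.5, 0.4, -3.0]
opening: 0.0138
time_s: 23.55
tcp_pos: [0.4657, 0.2145, 0.2051]
tcp_rot: [3.14, -0.001, 2.793]
contact_force: [0.3, 0.1, -3.8]
opening: 0.0135
t 23.55 out [106.6 403.7  19.3] tw 1.0126 F_out [-1.7 -0.  -3.5] T_out [0.02 0.   0.06] open 0.0135 q [ 0.19  0.01  1.79  0.    1.34 -1.03]
[ 3.13984998e+00 -9.62958433e-04  2.79268187e+00] [0.46569158 0.21453033 0.20505703]
```

View pics/s6c.png

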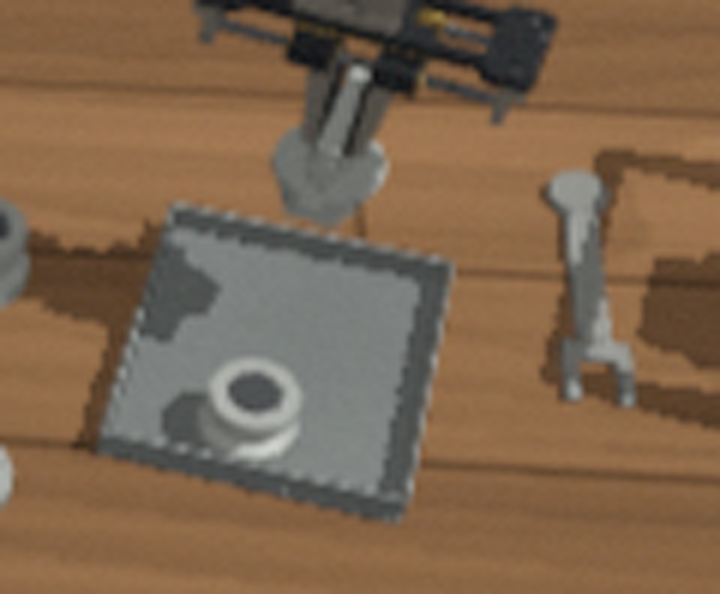

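View pics/wrist6.png

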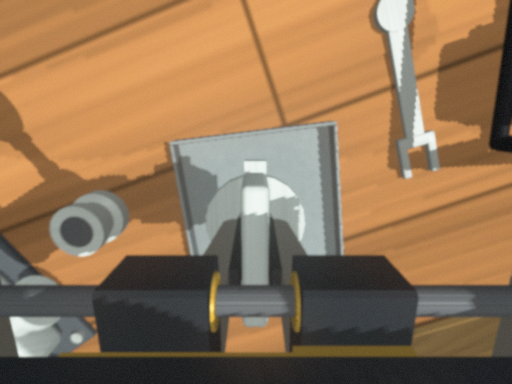

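View pics/top6.png

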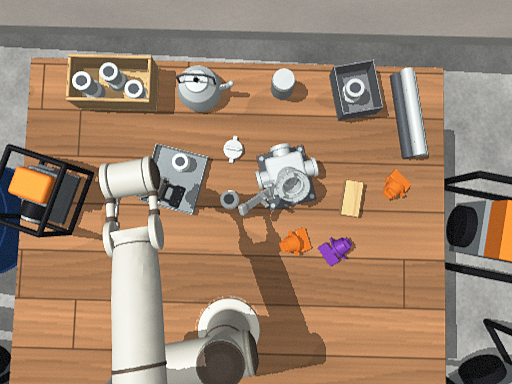

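```bash
cat > pv.py <<'E'
from h import *
import sys
def ovp(im,c,o,d=.0385,s=1.5,tilt=0.,off=0.):
    M=R.from_euler('xyz',o["tcp_rot"]).as_matrix(); t=o["tcp_pos"]
    im=cv2.resize(im,None,fx=s,fy=s,interpolation=cv2.INTER_CUBIC)
    def seg(P,E,col):
        P=P@R.from_euler('x',tilt).as_matrix().T+[0,off,0]
        Q=np.c_[P[:,1],P[:,0],d-P[:,2]]; q=proj(c,Q@M.T+t)*s
        for i,j in E: cv2.line(im,tuple(int(v) for v in q[i].round()),tuple(int(v) for v in q[j].round()),col,1,cv2.LINE_AA)
    P,E=box((-.007,.007),(-.039,.039),(.023,.063)); seg(P,E,(0,0,255))
    th=np.linspace(0,2*np.pi,49); E=[(i,i+1) for i in range(48)]
    seg(np.c_[.034*np.cos(th),.034*np.sin(th),.008+0*th],E,(255,0,0))
    P,E=box((-.007,.007),(-.043,.043),(0,.008)); seg(P,E,(0,255,0))
    return im
E
python3 - <<'E'
from pv import *
o=readout.get_obs(); c=cam('wrist'); im=cv2.imread('pics/wrist6.png')
O=ovp(im,c,o,s=4)
cv2.imwrite('pics/w6o.png',O[140*4:270*4,170*4:345*4])
E
```

```text
(no output)
```

View pics/w6o.png

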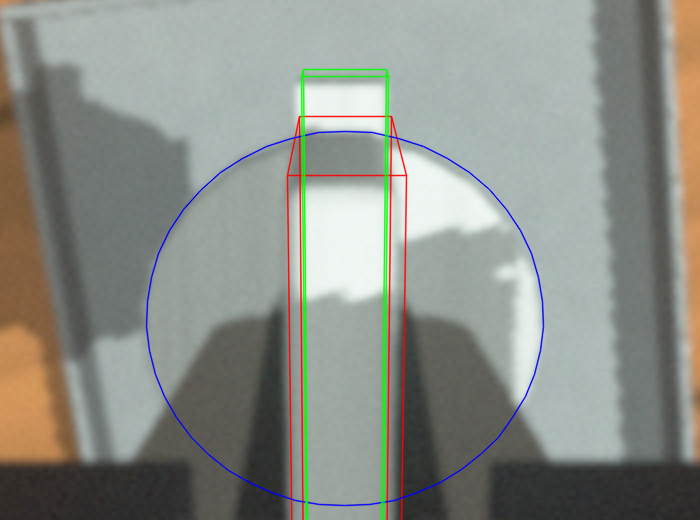

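```bash
python3 -m jog '[-1,0,0,-0.12,0,0,0, -1,0,0,-0.24,0,0,0, -1,0,0,-0.36,0,0,0, -1,0,0,-0.48,0,0,0, -1,0,0,-0.6,0,0,0, -1,0,0,-0.72,0,0,0, -1,0,0,-0.84,0,0,0, -1,0,0,-0.92,0,0,0, -1,0,0,-1,0,0,0, -1,0,0,-1,0,0,0]'
python3 -m jog '[-1,0,0,-0.02,0,0,0, -1,0,0,-0.04,0,0,0, -1,0,0,-0.06,0,0,0, -1,0,0,-0.08,0,0,0, -1,0,0,-0.1,0,0,0, -1,0,0,-0.12,0,0,0, -1,0,0,-0.14,0,0,0, -1,0,0,-0.16,0,0,0, -1,0,0,-0.17,0,0,0, -1,0,0,-0.17,0,0,0]'
python3 -c "
from h import *
o=readout.get_obs(); print(o['contact_force'],o['tcp_pos'])"
```

```text
time_s: 24.7
tcp_pos: [0.4651, 0.2142, 0.105]
tcp_rot: [3.141, -0.002, 2.793]
contact_force: [-0.1, -0.1, -4.1]
opening: 0.0138
time_s: 25.7
tcp_pos: [0.4657, 0.2143, 0.089]
tcp_rot: [3.14, -0.001, 2.793]
contact_force: [-0.1, -0.5, -3.1]
opening: 0.0139
[-0.08466662 -0.49044087 -3.0834297 ] [0.46571881 0.21429508 0.08895365]
```

```bash
python3 -m jog '[-1,0,0,-0.005,0,0,0, -1,0,0,-0.01,0,0,0, -1,0,0,-0.015,0,0,0, -1,0,0,-0.02,0,0,0, -1,0,0,-0.025,0,0,0, -1,0,0,-0.03,0,0,0, -1,0,0,-0.035,0,0,0, -1,0,0,-0.04,0,0,0, -1,0,0,-0.045,0,0,0, -1,0,0,-0.045,0,0,0]'
python3 -c "
from h import *
o=readout.get_obs(); print(o['contact_force'],o['tcp_pos'],o['tcp_rot'])"
```

```text
time_s: 26.7
tcp_pos: [0.4658, 0.2143, 0.0846]
tcp_rot: [3.14, -0.001, 2.793]
contact_force: [-0.3, 0.3, -2.8]
opening: 0.0135
[-0.3174341   0.32616014 -2.81173796] [0.46581653 0.21433787 0.08460987] [ 3.13964409e+00 -6.54142730e-04  2.79273046e+00]
```

```bash
python3 -m jog '[-1,0,0,-0.003,0,0,0, -1,0,0,-0.006,0,0,0, -1,0,0,-0.009,0,0,0, -1,0,0,-0.012,0,0,0, -1,0,0,-0.015,0,0,0, -1,0,0,-0.018,0,0,0, -1,0,0,-0.021,0,0,0, -1,0,0,-0.024,0,0,0, -1,0,0,-0.024,0,0,0, -1,0,0,-0.024,0,0,0]'
python3 -c "
from h import *
o=readout.get_obs(); print(o['contact_force'],o['tcp_pos'],o['tcp_rot'])"
```

```text
time_s: 27.7
tcp_pos: [0.4661, 0.2144, 0.0833]
tcp_rot: [3.14, -0.0, 2.793]
contact_force: [-3.9, -1.1, 6.0]
opening: 0.0137
[-3.93669407 -1.05446813  5.98119522] [0.46607932 0.2143758  0.08328978] [ 3.13962994e+00 -3.68258866e-04  2.79283346e+00]
```

```bash
python3 -m jog '[-1,0,0,0.004,0,0,0, -1,0,0,0.004,0,0,0, -1,0,0,0.004,0,0,0, -1,0,0,0.004,0,0,0, -0.66,0,0,0.004,0,0,0, -0.6,0,0,0.004,0,0,0, -0.5,0,0,0.004,0,0,0, -0.3,0,0,0.004,0,0,0, -0.1,0,0,0.004,0,0,0, 0.1,0,0,0.004,0,0,0]' 5
python3 -c "
from pv import *
o=readout.get_obs(); print(o['contact_force'],o['tcp_pos'],o['opening'])
c=cam('wrist'); im=viewer.grab_frame('wrist')[:,:,::-1].copy(); cv2.imwrite('pics/w7.png',im)
cv2.imwrite('pics/w7o.png',ovp(im,c,o,s=1.5))"
```

```text
time_s: 28.7
tcp_pos: [0.4663, 0.2143, 0.0829]
tcp_rot: [3.139, 0.0, 2.793]
contact_force: [0.2, 1.1, 1.7]
opening: 0.0452
[0.24371223 1.0736124  1.74123784] [0.46630971 0.21433389 0.08288365] 0.045183761818188915
```

View pics/w7o.png

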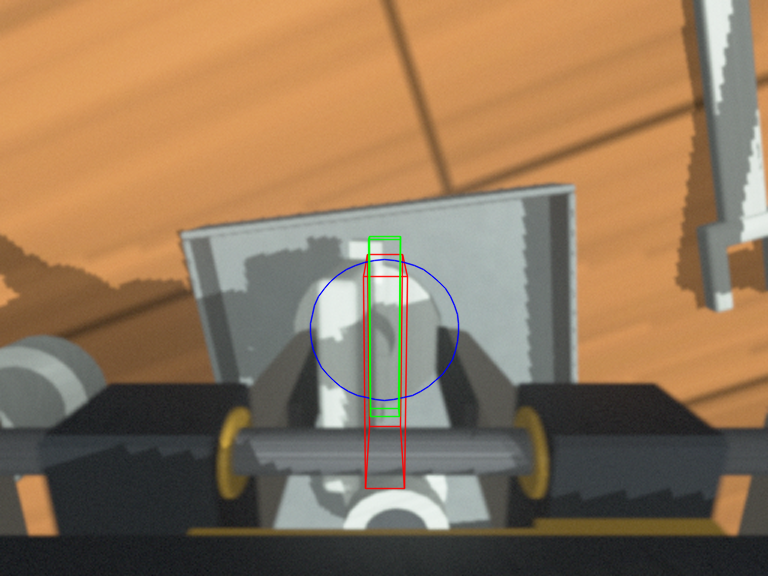

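```bash
python3 -c "
from h import *
im=cv2.imread('pics/w7.png'); cv2.imwrite('pics/w7c.png',cv2.resize(im[110:260,110:400],None,fx=2.7,fy=2.7,interpolation=cv2.INTER_CUBIC))
im=viewer.grab_frame('scene')[:,:,::-1]; cv2.imwrite('pics/s7.png',cv2.resize(im[150:260,280:400],None,fx=6,fy=5.4,interpolation=cv2.INTER_CUBIC))
"
```

```text
(no output)
```

View pics/w7c.png

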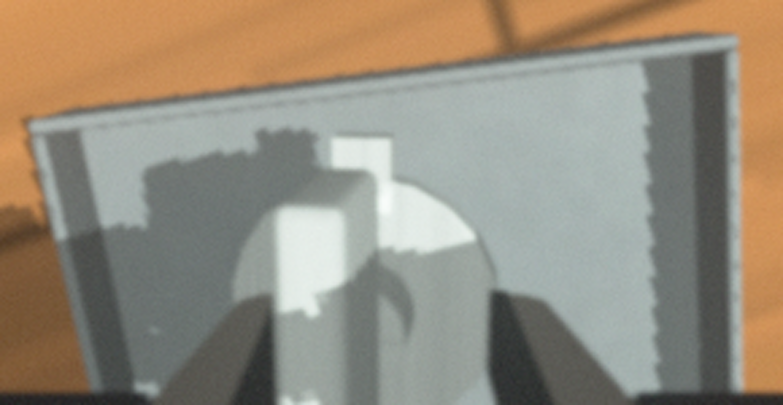

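View pics/s7.png

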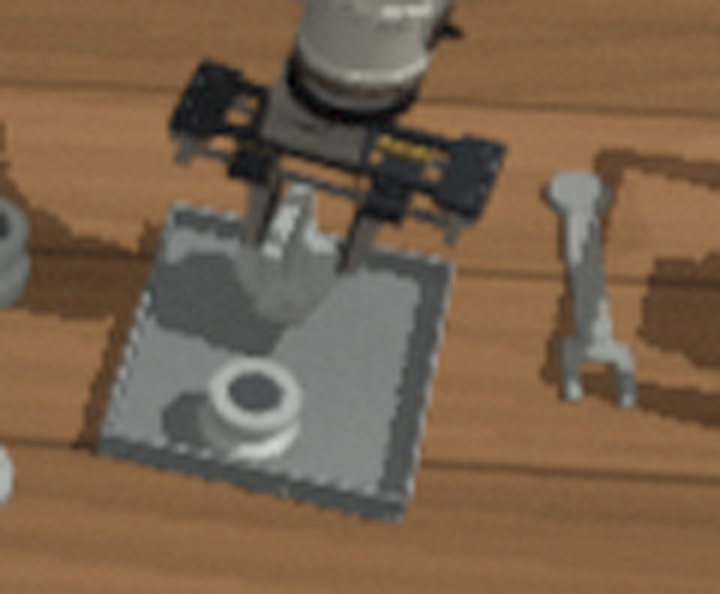

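```bash
python3 - <<'E'
from h import *
from scipy.optimize import least_squares
o=readout.get_obs(); c=cam('wrist'); M=R.from_euler('xyz',o["tcp_rot"]).as_matrix(); t=o["tcp_pos"]; d=t[2]-.046
pts=[((275,210),(-7,39,63)),((345,207),(7,39,63)),((332,137),(-7,43,8)),((392,137),(7,43,8))]
def pl(P,p):
    th,dx,dy,yaw=p[:4]; piv=np.array([-.015,0,-.042]); 
    Q=R.from_euler('y',-th).apply(np.atleast_2d(P)-piv)+piv
    Q=Q@Rz(yaw).T+[dx,dy,0]
    return np.c_[Q[:,1],Q[:,0],d-Q[:,2]]@M.T+t
def f(p):
    r=[proj(c,pl(np.array(P)/1000,p))[0]-(np.array(uv)/2.7+110) for uv,P in pts]
    a=np.linspace(0,2*np.pi,73); q=proj(c,pl(np.c_[.034*np.cos(a),.034*np.sin(a),.008+0*a],p))
    r+= [np.array([q[:,0].min()-(233/2.7+110),q[:,0].max()-(492/2.7+110)])]
    return np.ravel(r)
r=least_squares(f,[.1,0,0,0]); print(r.x, f(r.x).round(1))
E
```

```text
[ 0.12343026 -0.00214058 -0.00093697 -0.01110283] [-2.  -1.4  1.8  0.9 -0.   0.1 -0.6  0.7 -1.5  2.3]
```

```bash
python3 -c "
from h import *
im=viewer.grab_frame('wrist')[:,:,::-1]
cv2.imwrite('pics/w8c.png',cv2.resize(im[110:260,110:400],None,fx=2.7,fy=2.7,interpolation=cv2.INTER_CUBIC))
o=readout.get_obs(); print(o['time_s'],o['contact_force'],o['opening'])
"
```

```text
28.85 [ 0.15012963 -0.05681512  0.22906209] 0.050549872426249344
```

View pics/w8c.png

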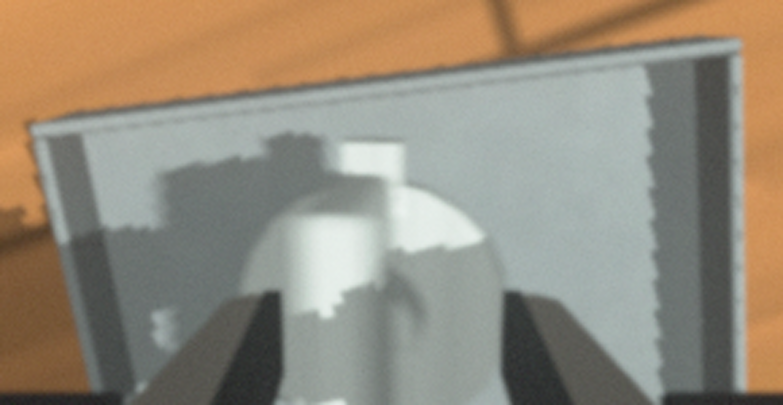

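```bash
python3 -m jog '[0.1,0,0,0,0,0,0, 0.1,0,0,0,0,0,0, 0.1,0,0,0,0,0,0, 0.1,0,0,0,0,0,0, 0.1,0,0,0,0,0,0, 0.1,0,0,0,0,0,0, 0.1,0,0,0,0,0,0, 0.1,0,0,0,0,0,0, 0.1,0,0,0,0,0,0, 0.1,0,0,0,0,0,0]'
python3 -c "
from pv import *
o=readout.get_obs();c=cam('wrist')
im=viewer.grab_frame('wrist')[:,:,::-1].copy()
cv2.imwrite('pics/w9c.png',ovp(im,c,o,d=.037,s=2.7)[297:702,297:1080])
im=viewer.grab_frame('scene')[:,:,::-1]; cv2.imwrite('pics/s9.png',cv2.resize(im[150:260,280:400],None,fx=6,fy=5.4,interpolation=cv2.INTER_CUBIC))
"
```

```text
time_s: 29.85
tcp_pos: [0.4659, 0.2143, 0.0827]
tcp_rot: [3.14, -0.0, 2.793]
contact_force: [0.6, -0.5, -0.1]
opening: 0.0508
```

View pics/w9c.png

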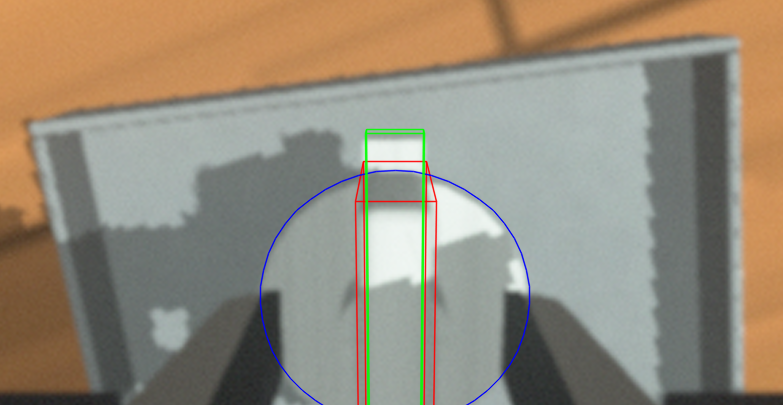

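View pics/s9.png

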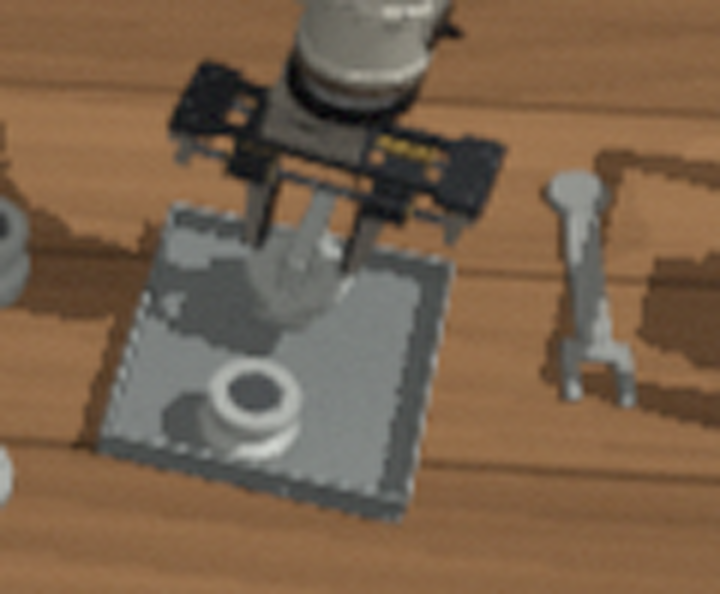

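The plug rocked on release but has settled upright, matching the overlay. I'll open wider and retreat straight up.

```bash
python3 -m jog '[0.3,0,0,0,0,0,0, 0.5,0,0,0,0,0,0, 0.6,0,0,0,0,0,0, 0.6,0,0,0.05,0,0,0, 0.6,0,0,0.15,0,0,0, 0.6,0,0,0.3,0,0,0, 0.6,0,0,0.45,0,0,0, 0.6,0,0,0.6,0,0,0, 0.6,0,0,0.8,0,0,0, 0.6,0,0,1,0,0,0]'
python3 -m jog '[0.6,0,0,0.1,0,0,0, 0.6,0,0,0.2,0,0,0, 0.6,0,0,0.3,0,0,0, 0.6,0,0,0.4,0,0,0, 0.6,0,0,0.5,0,0,0, 0.6,0,0,0.6,0,0,0, 0.6,0,0,0.7,0,0,0, 0.6,0,0,0.8,0,0,0, 0.6,0,0,0.9,0,0,0, 0.6,0,0,1,0,0,0]'
python3 -c "
from h import *
o=readout.get_obs(); print(o['contact_force'])
im=viewer.grab_frame('wrist')[:,:,::-1]; cv2.imwrite('pics/w10.png',im)
im=viewer.grab_frame('scene')[:,:,::-1]; cv2.imwrite('pics/s10.png',cv2.resize(im[110:270,170:400],None,fx=3.4,fy=3.4,interpolation=cv2.INTER_CUBIC))
"
```

```text
time_s: 30.95
tcp_pos: [0.466, 0.2144, 0.1843]
tcp_rot: [3.139, 0.0, 2.793]
contact_force: [-0.1, -1.1, 0.7]
opening: 0.0735
time_s: 31.95
tcp_pos: [0.4659, 0.2143, 0.2835]
tcp_rot: [3.14, -0.0, 2.793]
contact_force: [-0.3, 0.2, 0.4]
opening: 0.0736
[-0.29046341  0.23140002  0.3811557 ]
```

View pics/w10.png

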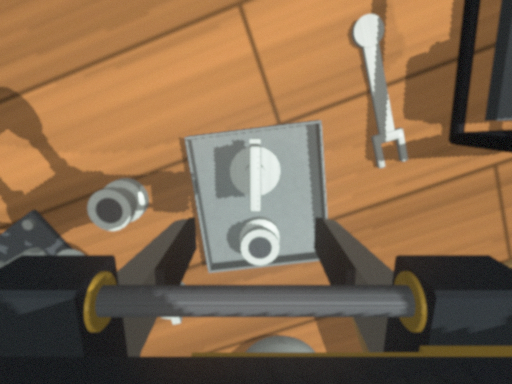

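View pics/s10.png

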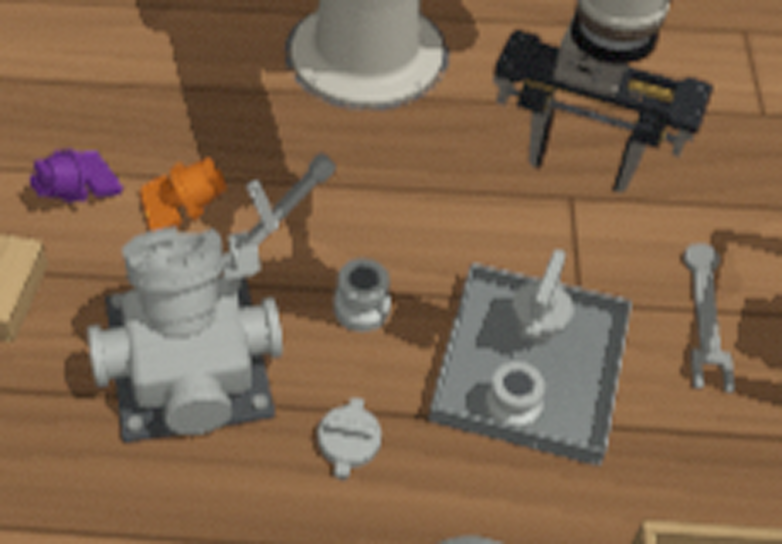

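The plug is standing in the tray at wrist-image pixel (255,170), and the gripper is clear of it. The keeper is over, at (320,165) in the scene crop.

```bash
python3 -c "
from cell import manip
print(manip.close_job())"
```

```text
the job is handed in; nothing more can be done
None
```

I handed the job in at about 32 s of robot time. The plug is standing upright on its feet in the empty half of the tray, and the gripper is clear of it.

- **Keeper:** I pushed it over with the closed fingers. Its pictures afterwards matched the fully flipped position of 1.31 rad.
- **Twist and draw:** I gripped the wing, twisted it anticlockwise to about 0.95 rad (the notches show at about that angle in the picture) and felt for release by lifting. It came free with only its own weight, about 4 N, on the wrist.
- **Release in the tray:** The plug did not come away cleanly. When the jaws opened it rocked by about 7°, leaning towards one finger, then righted itself between the open jaws without falling. I waited about a second, and the wrist picture then matched the upright model before I backed away.
- **Last checks:** The final wrist and scene pictures show the plug upright and free, and the keeper still flipped. The coupling, adapter, cap and spanner looked unmoved; I judged this by eye and did not measure it. The wooden block is only partly in those last pictures, and I did not check it separately.
- **A disagreement:** The scene camera's overlay of the manifold was off by about 2 pixels, so I relied on the wrist camera. The real outlet turned out about 2 mm off my fitted position. This showed as a side force of up to 15 N during the grip, which I eased off while twisting.

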